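# Set a glaze test tile in the edge-rubbing jig

## Robot

A 6-joint arm with a two-finger parallel gripper is mounted at the origin on a cart in front of the work surface, level with it; the furniture and walls round the work are solid. World frame = base frame: x ahead of the robot, y to its left, z up, the work surface at z = 0. Lengths are in m, angles in degrees, forces in N, time in s.
With the tool pointing down it reaches from about 0.375 to 0.9 m from the base axis. Payload 3.1 kg.
Tool frame: the origin (TCP) lies midway between the tips of the shut fingers; the grasp point (between the pads) lies 19 mm behind it; z points along the fingers, y is the direction in which the jaws open and shut (so a half turn about z gives the same grasp; the last joint's range is limited). The gripper opens to 87 mm and grips with 3 to 60 N. Pads are 19 mm wide; open, the fingers measure 117 mm over their backs; the gripper's body (75 mm by 190 mm) begins 51 mm behind the grasp point.
Start: joints at [-82.363, 30.224, 82.088, -0, 67.689, -10.227], TCP at [0.192, -0.595, 0.223] pointing down, gripper open.
Joint ranges: [-176.69, 176.69], [-43.24, 126.21], [12.49, 139.97], [-82, 262], [0, 151.66], [-163.58, 163.58]. Speed limits (degrees/s): [159.86, 159.86, 180, 180, 180, 180].

## Interface

Orientations are given as a 3x3 rotation matrix whose columns are the frame's x, y, z axes.
In Python, from rig import status, vision, bot, models gives the robot as it stands.
- The arm moves only by the tool send_rows, never from a script. Its argument "moves" is a list of rows, each a list of 7 numbers: the shift along the tool's x, y, z in units of 25 mm (1.0 is 25 mm), then the turn, a rotation vector about the tool's x, y, z in units of 10 degrees (1.0 is 10 degrees), then the closure, from -1 (fully open) to 1 (shut), so that 0 is half open. In form: [[dx, dy, dz, rx, ry, rz, hand], ...]. A call has 1 to 12 rows; each row shifts and turns the commanded pose from where the row before left it, along the tool's axes as they then stand; what a row does not reach is not made up. A row lasts 1/8 s, in which the tool goes at most 62.5 mm and 10.7 degrees, less where a joint would pass 70% of its speed; a pose out of reach is approached as far as the arm can. A call is refused whole if a number of a shift passes 1 or a number of a turn 1, either way. A call with a gripper value outside its range is refused whole. The fingers move at their own pace and stop on an object; the grip force is fixed at half the most. Time passes only in rows, so rows that do not move let the fingers close. It gives the time, the measured TCP pose, the force and the opening at its end, in the units of the state.
- status.read_state(): the state, without advancing time (a new reading comes with each control period).
- vision.capture(name): name is "side" or "top"; returns a dict with "img" (480x640x3 uint8, red, green, blue), "depth" (480x640 float32, m along the optical axis (not along the pixel's ray), 0 where there is no reading), "fx", "fy", "cx", "cy" (pixels), "pose" (4x4, takes a point from camera to world coordinates). Camera axes: x right, y up, looking along -z (the intrinsics and any distortion apply to the point x, -y, -z); pixel columns grow to the right and rows downward; lengths in m; the calibration is good to about 2 mm. A picture is of the moment at which its call begins.
- bot.hand_in(): hands the job in, once; it reports no verdict.
Trained networks look in the newest picture that a camera, given by its name, has taken for a name from the list of things; names that differ only in an ending like _2 or _b are one class to them, and where a whole thing is asked for, a point or a joint stands for the part that bears it (a point fixed in the world has none). Each returns a list of dicts, best first, with "confidence" (0 to 1); they miss things now and then, are a little off and sometimes report something else, mostly with a low value. They report only what shows in the picture. A call takes as long as a camera call. They do not tell look-alikes from the thing itself.
- models.masks_of(camera, name): "mask" (480x640 bool, what is visible of it) and "extent" ([left, top, right, bottom] in pixels, round what is visible of it).
- models.landmark_of(camera, name): "point" ([column, row] in pixels: a listed point, or the origin of a listed thing).
The state is a dict: "time_s": time; "joint_positions": joint angles; "qvel": joint speeds; "tau": joint torques, N m; "position": TCP position; "tcp_rot": TCP orientation; "force": force on the tool from outside, world axes, zero at the start; "moment": the same for the moment, N m; "opening": opening from 0.0 (shut) to 1.0 (fully open).
Only numpy, scipy, OpenCV 4.12 (cv2) and the standard library are available. Lean on these libraries where they do the work, as an engineer would, in place of code of your own. Each camera call takes 0.05 s, during which the arm holds its last target.

## Task

Get the red-glazed test tile on the plywood jig ready for having its glazed end's edge rubbed down, using only pushes with the fingertips. First slide it snug and square against the dark wooden fence and along it towards the jig's open front edge, until about a third of its length sticks out past that edge; only then push the raised hold-down arm over, so that its rubber foot comes down on the tile and holds it there. Push gently, never pinch or lift the tile, and leave the other things on the table where they are.

Things in the scene. Friction and masses are not known exactly. Their poses are not given: they have to be found in the camera images.
- edge_jig: Edge-rubbing jig, fixed: level plywood bed, top 32 mm above the table. Origin under the bed at table height, z up. The ledge (open front edge, towards the robot) is at x = -75 mm and runs along y; back edge x = +75, right edge y = -75, left edge y = +130 mm. Dark fence along x, 12 mm wide, 12 mm above the bed, its face at y = +40 mm; the tile belongs on the -y side.
- ledge_corner (a point): point on the jig where the fence face meets the ledge, at the height of the bed top (x = -75, y = +40, z = 32 mm in the jig's frame)
- work_tile: Glaze test tile on the jig's bed, half dark red glaze, half bare off-white clay; loose, about 35 g, 55 mm (its x) by 42 mm (its y), 6.5 mm thick. Origin at the centre of its underside, z up. Starts askew by up to 0.25 rad, glazed end (its +x) to the ledge; a 55 mm side goes to the fence and the glazed end over the ledge. It tips when more than half of it sticks out.
- hold_down: Hinged hold-down arm, 0.2 kg. Origin on the hinge axis (along the jig's x) at x -55, y +100, z 62 mm of the jig; 40 mm high bracket. A 12 mm wide bar runs along its own -y. It starts upright, leaning 0.2 to 0.35 rad past vertical away from the tile, on a stop. Pushed to the jig's -y, 0.3 rad past vertical or more, it sinks by its weight in about 2 s (damped) until its foot rests on the tile.
- knob (a point): Centre of the arm's black ball knob (24 mm across) at its end, 117 mm from the hinge axis: about 170 mm above the table when the arm is up, 62 mm when down. The arm does not spring back.
- foot (a point): Centre of the underside of the arm's round rubber foot (18 mm across, under a steel weight 26 mm across), 81 mm from the hinge axis; down, it is at x -55, y +19 mm of the jig and presses with about 1.8 N.
- spray_bottle: bystander, leave alone: clear spray bottle with blue head, 216 mm tall; origin at the centre of its underside
- slip_beaker: bystander, leave alone: grey beaker, 69 mm across, 92 mm tall; origin at the centre of its underside
- glazed_bowl: bystander, leave alone: small green bowl, 68 mm across, 47 mm tall; origin at the centre of its underside
- jar_3: bystander, leave alone: glaze jar with green lid, 64 mm across, 82 mm tall; origin at the centre of its underside
- jar_0: bystander, leave alone: glaze jar with blue lid, 58 mm across, 74 mm tall; origin at the centre of its underside
- brush: bystander, leave alone: black-handled brush, 216 mm long (its y), lying on the table; origin at the centre of its underside
- rubbing_block: bystander, leave alone: grey rubbing block with a black underside, 90 (its y) by 55 by 20 mm; origin at the centre of its underside
- stamp: bystander, leave alone: plaster stamp, 42 mm across, 52 mm tall; origin at the centre of its underside
Things that resemble listed ones, but are neither listed nor needed, are in the scene too. Leave any purple look-alike of the work_tile alone.

How it is judged:
By the outcome, as a careful person would: the job done as asked, in the order asked, and still so for the second after the job is handed in, with the robot touching nothing.
It also fails if it takes over 58 s, if anything falls off the work surface, if the arm or the gripper's body presses on something with over 40 N, if the wrist force passes 120 N, or if a joint passes its speed limit or range.

## Working session

There is one attempt and no reset: what is moved stays moved. The work goes in short steps, Python scripts to look and compute and a tool call to move; the robot and the scene stay as the last step left them, time stands still between calls to the robot, and variables do not carry over. Pictures are saved under pics/ and viewed, and the job is handed in when it is done.

Besides the shell and the picture viewer there is one more tool, called after "Call:" as a command line: name --pt "numbers of a row" for each row, then --argument value for the rest. send_rows: Moves the arm, as the interface text tells. Its arguments: {"type":"object","properties":{"moves":{"type":"array"}},"required":["moves"]}

```bash
ls; mkdir -p pics
python3 - <<'E'
from rig import status, vision, bot, models
import cv2
s=status.read_state(); print(s)
for n in("side","top"):
    c=vision.capture(n); cv2.imwrite(f"pics/{n}0.png",c["img"][:,:,::-1]); print(n,c["fx"],c["fy"],c["cx"],c["cy"],c["pose"], [k for k in c])
    for t in("edge_jig","ledge_corner","work_tile","hold_down","knob","foot"):
        for d in models.landmark_of(n,t)[:3]: print(t,d)
E
```

```text
pics
{'time_s': 0.0, 'joint_positions': array([-8.23644079e+01,  3.02790333e+01,  8.21568640e+01, -6.98904064e-04,
        6.76897553e+01, -1.02281852e+01]), 'qvel': array([-0.04000576, -0.00675237,  0.04470069,  0.06986394, -0.15137775,
        0.0276212 ]), 'tau': array([-1.31405530e-03, -4.40050220e+01, -1.76591992e+01,  6.30841870e-02,
        5.81904093e-02, -1.72732975e-04]), 'position': array([ 0.19163722, -0.5941161 ,  0.22156827]), 'tcp_rot': array([[ 9.51787159e-01,  3.06759046e-01, -3.02580193e-04],
       [ 3.06758962e-01, -9.51784756e-01,  2.17210545e-03],
       [ 3.78321780e-04, -2.16020126e-03, -9.99997595e-01]]), 'force': array([-0.4652363 , -0.01145566,  0.6015683 ]), 'moment': array([ 0.00347608, -0.01298372, -0.03154251]), 'opening': 0.9985395436528973}
side 513.87879479304 513.87879479304 323.05102331143746 237.66840194313505 [[-9.99867283e-01 -1.10015663e-04 -1.62912439e-02  4.88016796e-01]
 [-1.47208777e-02 -4.22295680e-01  9.06338598e-01  9.94704422e-01]
 [-6.97943336e-03  9.06458133e-01  4.22238015e-01  5.44643777e-01]
 [ 0.00000000e+00  0.00000000e+00  0.000
[... 916 characters left out ...]
 'depth', 'fx', 'fy', 'cx', 'cy', 'pose']
edge_jig {'point': [270.5, 226.9], 'confidence': 0.6}
ledge_corner {'point': [242.5, 252.0], 'confidence': 0.79}
ledge_corner {'point': [358.2, 260.5], 'confidence': 0.18}
work_tile {'point': [186.4, 330.5], 'confidence': 0.9}
work_tile {'point': [237.4, 307.9], 'confidence': 0.84}
work_tile {'point': [274.0, 233.8], 'confidence': 0.82}
hold_down {'point': [337.6, 303.5], 'confidence': 0.7}
hold_down {'point': [476.0, 301.9], 'confidence': 0.63}
hold_down {'point': [218.5, 239.6], 'confidence': 0.62}
knob {'point': [218.4, 242.0], 'confidence': 0.73}
knob {'point': [183.0, 222.6], 'confidence': 0.63}
foot {'point': [202.3, 227.2], 'confidence': 0.88}
```

View pics/side0.png

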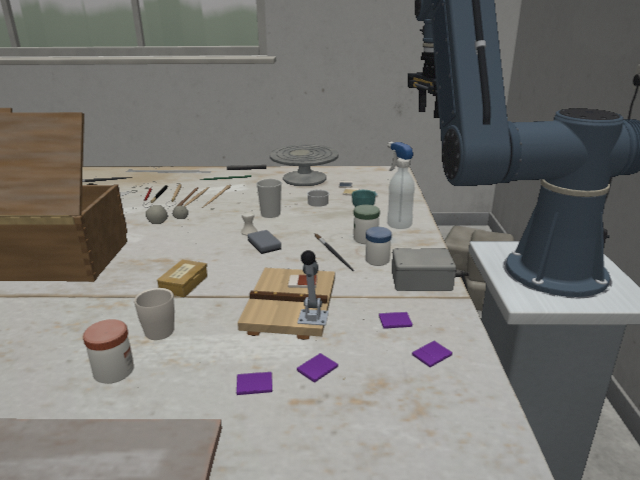

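View pics/top0.png

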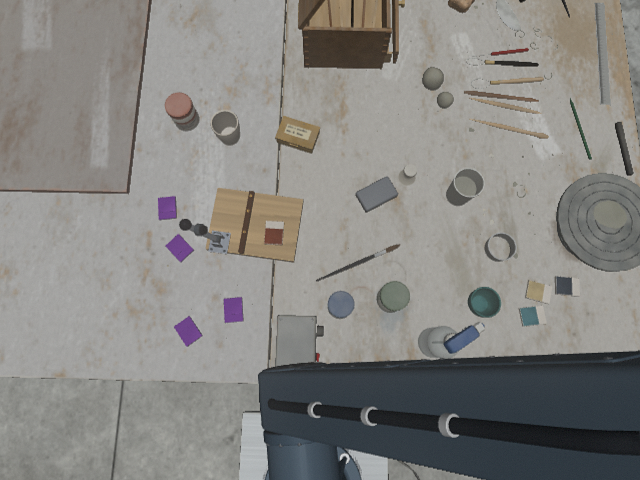

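The top view shows the jig at cols 207–303, rows 188–262, with the fence near col 248, the red/white tile at (274,233) and the knob at (186,225). Next I'll enlarge it and measure.

```bash
cat > h.py <<'E'
import numpy as np, cv2
def ray(c,u,v):
    d=np.array([(u-c["cx"])/c["fx"],-(v-c["cy"])/c["fy"],-1.0]); P=c["pose"]; return P[:3,3],P[:3,:3]@d
def onz(c,u,v,z):
    o,d=ray(c,u,v); return o+d*(z-o[2])/d[2]
def proj(c,p):
    P=c["pose"]; q=P[:3,:3].T@(np.asarray(p)-P[:3,3]); return np.array([c["cx"]+c["fx"]*q[0]/-q[2], c["cy"]+c["fy"]*q[1]/q[2]])
def pts(c):
    D=c["depth"]; v,u=np.mgrid[:480,:640]; 
    q=np.stack([(u-c["cx"])/c["fx"]*D,-(v-c["cy"])/c["fy"]*D,-D],-1); return q@c["pose"][:3,:3].T+c["pose"][:3,3]
def crop(c,x0,y0,x1,y1,k,fn):
    im=cv2.resize(c["img"][y0:y1,x0:x1,::-1],None,fx=k,fy=k,interpolation=cv2.INTER_CUBIC); cv2.imwrite(fn,im)
E
python3 - <<'E'
from h import *; from rig import vision
t=vision.capture("top"); s=vision.capture("side")
crop(t,165,175,315,275,5,"pics/tc.png"); crop(s,230,235,350,345,5,"pics/sc.png")
X=pts(t)
for n in [(230,200),(290,210),(260,250),(274,226),(274,238),(248,210),(186,225),(320,120),(250,280)]: print(n,X[n[1],n[0]].round(4))
# bed mask by height, top cam
m=(abs(X[...,2]-.032)<.006); m[:180]=0;m[270:]=0;m[:,:200]=0;m[:,310:]=0
p=X[m][:,:2].astype(np.float32); print(m.sum(), np.median(X[m][:,2])); print(cv2.minAreaRect(p)); print(cv2.boxPoints(cv2.minAreaRect(p)))
E
```

```text
(230, 200) [0.6237 0.2108 0.0309]
(290, 210) [0.6025 0.0689 0.0325]
(260, 250) [0.5072 0.1348 0.0247]
(274, 226) [0.5625 0.1042 0.0347]
(274, 238) [0.5325 0.1021 0.0419]
(248, 210) [0.5965 0.1649 0.0444]
(186, 225) [0.523  0.2634 0.1814]
(320, 120) [0.848  0.0051 0.0022]
(250, 280) [0.4402 0.1574 0.0015]
4697 0.03262386726396094
((0.5661749243736267, 0.14986355602741241), (0.20639798045158386, 0.15536028146743774), 84.29442596435547)
[[0.47861993 0.05489852]
 [0.63321054 0.03945313]
 [0.6537299  0.2448286 ]
 [0.4991393  0.260274  ]]
```

View pics/tc.png

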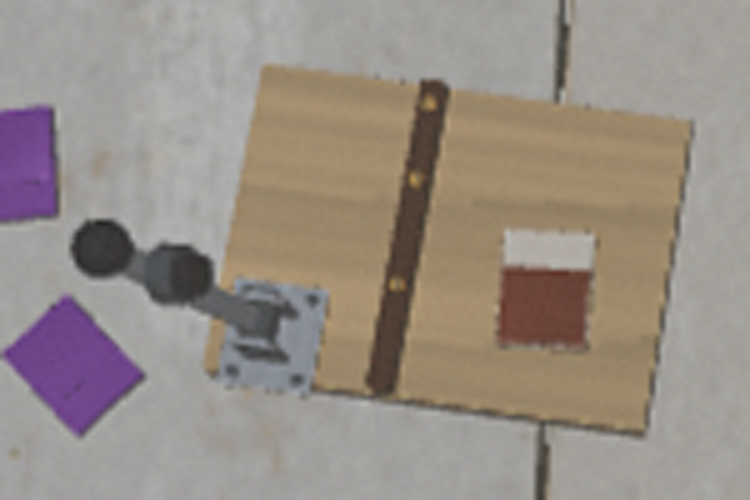

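View pics/sc.png

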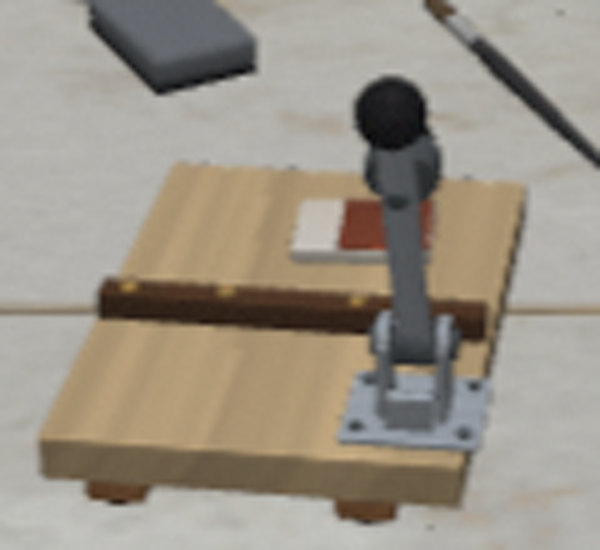

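```bash
cat >> h.py <<'E'
from scipy.optimize import least_squares
def T(p,x):
    c,s=np.cos(p[2]),np.sin(p[2]); return np.array([p[0]+c*x[0]-s*x[1],p[1]+s*x[0]+c*x[1],x[2]])
def poly(c,p,P): return np.array([proj(c,T(p,x)) for x in P])
TILE=[(-.0275,-.021),(.0275,-.021),(.0275,.021),(-.0275,.021)]
def tilefit(c,p0,zt,roi,mask=None):
    # subpixel corners: mask of tile top -> minAreaRect, then silhouettes
    pass
E
cat > fit.py <<'E'
from h import *; from rig import vision
t=vision.capture("top"); s=vision.capture("side")
z=.032
J=[(t,(.075,.13,z),(217.6,188.2)),(t,(.075,-.075,z),(303.2,199.2)),(t,(-.075,-.075,z),(293.6,261.8)),(t,(-.075,.13,z),(206.4,249.6)),
(t,(.075,.04,z+.012),(254.6,192.6)),(t,(-.075,.04,z+.012),(244,253.4)),
(s,(.075,-.075,z),(265.6,268)),(s,(-.075,-.075,z),(335,271.6)),(s,(.075,.13,z),(238,323)),(s,(-.075,.13,z),(322.6,332.4))]
for sel in (J[:6],J[6:],J):
    f=lambda p:np.concatenate([proj(c,T(p,x))-uv for c,x,uv in sel])
    r=least_squares(f,[.566,.15,-.1]); print(r.x, r.fun.reshape(-1,2).round(1).tolist())
E
python3 fit.py
python3 - <<'E'
from h import *; from rig import vision,models
t=vision.capture("top"); s=vision.capture("side")
for n,c in(("top",t),("side",s)):
    for d in models.masks_of(n,"work_tile"): print(n,d["extent"],d["confidence"])
    for k in("knob","foot"):
        for d in models.masks_of(n,k): print(n,k,d["extent"],d["confidence"])
print(t["img"][228:248,262:288,0]-0)
print(t["img"][228:248,262:288,1].astype(int)*0+t["img"][228:248,262:288,2])
E
```

```text
[ 0.56310782  0.12075412 -0.10927632] [[-0.0, -0.1], [0.4, 0.1], [0.7, 0.0], [-0.7, 0.3], [-0.0, -1.2], [-0.4, 0.7]]
[ 0.5616722   0.12994325 -0.12114033] [[-0.5, 0.3], [1.2, 0.9], [-0.7, 1.0], [0.1, -2.1]]
[ 0.56271421  0.12284129 -0.11498599] [[-0.7, -0.2], [-0.3, 0.5], [-0.5, 0.3], [-1.8, 0.1], [-0.7, -1.1], [-1.5, 0.7], [-0.8, -1.2], [0.5, -0.8], [-0.3, -1.2], [0.0, -4.6]]
top [160.1, 201.7, 177.5, 221.1] 0.93
top [175.4, 316.6, 201.2, 347.9] 0.87
top [261.6, 220.7, 284.0, 245.3] 0.8
top [169.0, 233.9, 188.4, 263.5] 0.79
top [223.8, 299.1, 243.1, 324.5] 0.75
top foot [178.2, 218.9, 217.4, 243.2] 0.91
side [299.0, 352.0, 335.3, 381.4] 0.85
side [413.1, 340.9, 452.9, 366.9] 0.81
side [383.1, 311.5, 413.0, 326.8] 0.79
side [235.7, 374.0, 275.6, 395.7] 0.56
side [288.8, 276.8, 320.4, 290.3] 0.5
side knob [302.5, 249.5, 316.7, 310.1] 0.73
side foot [299.8, 249.7, 325.0, 308.0] 0.68
[[156 158 158 141 133 137 131 116 151 150 149 149 151 166 165 163 164 169
  167 167 165 147 154 153 153 154]
 [158 158 154 116 105 105 103 107 105 105 103 104 103 100 101 100 102 119
  114 113 112 115 154 1
[... 3455 characters left out ...]
56  58  55
   55  67 119 110 109 106 109 110]
 [109 107  88  62  64  63  56  59  53  55  53  54  55  53  55  53  54  55
   54  65 116 112 107 107 103 106]
 [108 103  90  80  80  87  74  76  70  73  82  64  68  70  82  78  67  67
   66  71  93 111 108 106 102 104]
 [104 103  97  86  89 110 111 108 107 110 124  96  96  96 116 112  87  92
   90  91  78 103 104 100 102 101]
 [101 102 103 104 105 105 102 104 104 103 103 104 102  93  92  95  95  96
   89  93  93 103 101 100 101 101]
 [104 104 107 103 104 103 104 104 104 101 104 104 104 103 104 104 104 106
  105 102 104 102 101 103 103 102]
 [105 104 105 105 102 104 105 104 104 104 102 103 104 102 105 103 106 104
  104 105 104 102 106 104 102 105]]
```

```bash
cat >> h.py <<'E'
K=6
def render(c,hullpts,roi):
    x0,y0,x1,y1=roi; im=np.zeros(((y1-y0)*K,(x1-x0)*K),np.uint8)
    q=np.array([proj(c,p) for p in hullpts]); q=(q+.5-[x0,y0])*K
    h=cv2.convexHull(q.astype(np.float32)); cv2.fillConvexPoly(im,np.round(h*16).astype(np.int32),255,shift=4)
    return cv2.resize(im,(x1-x0,y1-y0),interpolation=cv2.INTER_AREA)/255.
def tilesoft(c,roi):
    x0,y0,x1,y1=roi; I=c["img"][y0:y1,x0:x1].astype(float)
    rb=I[...,2]/I[...,0]  # b/r: wood ~.68, red ~.53, clay ~.92
    return rb,I
def tilehull(p,zb=.032):
    return [T(p,(x,y,z)) for x,y in TILE for z in(zb,zb+.0065)]
def fit_tile(c,roi,p0,zb=.032):
    x0,y0,x1,y1=roi; I=c["img"][y0:y1,x0:x1].astype(float)
    g=I[...,1]/I[...,0]; b=I[...,2]/I[...,0]
    wood=np.median(np.stack([g,b],-1).reshape(-1,2),0)
    d=np.hypot(g-wood[0],b-wood[1]); m=np.clip(d/.2,0,1); 
    m=np.where(m<.3,0,np.clip((m-.15)/.6,0,1))
    from scipy.optimize import minimize
    f=lambda p:((render(c,tilehull(p,zb),roi)-m)**2).sum()
    r=minimize(f,p0,method="Nelder-Mead",options=dict(initial_simplex=np.array(p0)+np.array([[0,0,0],[.006,0,0],[0,.006,0],[0,0,.15]]),xatol=1e-5,fatol=1e-3))
    return r.x,r.fun,m
def inJ(J,w):
    c,s=np.cos(J[2]),np.sin(J[2]); d=np.asarray(w[:2])-J[:2]; return np.array([c*d[0]+s*d[1],-s*d[0]+c*d[1]])
E
sed -i 's/(322.6,332.4)/(323.5,326.8)/' fit.py; python3 fit.py
python3 - <<'E'
from h import *; from rig import vision
t=vision.capture("top"); s=vision.capture("side")
J=np.array([.563,.1215,-.110])
p,f,m=fit_tile(t,(257,214,289,252),[.545,.106,np.pi]); print(p,f, inJ(J,p), np.degrees(p[2]-np.pi-J[2]))
X=pts(t); 
for c,n,r in((t,"tc2",(165,175,315,275)),(s,"sc2",(230,235,350,345))):
    k=5; im=cv2.resize(c["img"][r[1]:r[3],r[0]:r[2],::-1],None,fx=k,fy=k,interpolation=cv2.INTER_CUBIC).copy()
    def dr(P,pp,col):
        q=(np.array([proj(c,T(pp,x)) for x in P])+.5-r[:2])*k; cv2.polylines(im,[np.round(q).astype(np.int32)],True,col,1)
    dr([(a,b,.032) for a,b in((-.075,-.075),(.075,-.075),(.075,.13),(-.075,.13))],J,(0,255,0))
    dr([(a,b,.044) for a,b in((-.075,.04),(.075,.04),(.075,.052),(-.075,.052))],J,(0,255,255))
    for z in(.032,.0385): dr([(*a,z) for a in TILE],p,(255,0,0))
    th=.3
    for th in(.2,.35):
        R=.117; q=(proj(c,T(J,(-.055,.1+R*np.sin(th),.062+R*np.cos(th))))+.5-r[:2])*k; cv2.circle(im,tuple(int(i) for i in q),3,(255,0,255),-1)
    cv2.imwrite(f"pics/{n}.png",im)
E
```

```text
[ 0.56310782  0.12075412 -0.10927632] [[-0.0, -0.1], [0.4, 0.1], [0.7, 0.0], [-0.7, 0.3], [-0.0, -1.2], [-0.4, 0.7]]
[ 0.56215358  0.12431197 -0.10816139] [[-0.9, -0.8], [0.5, -0.6], [0.3, -0.5], [-0.0, 1.3]]
[ 0.56273717  0.12152871 -0.10858384] [[-0.4, 0.1], [0.1, 0.3], [0.4, 0.1], [-1.0, 0.5], [-0.4, -1.0], [-0.7, 0.9], [-1.0, -1.4], [0.3, -1.3], [0.2, -1.4], [-0.4, 0.4]]
[0.54793851 0.10390723 3.14272083] 14.057633957438846 [-0.01303916 -0.01913986] 6.3671754173573145
```

View pics/tc2.png

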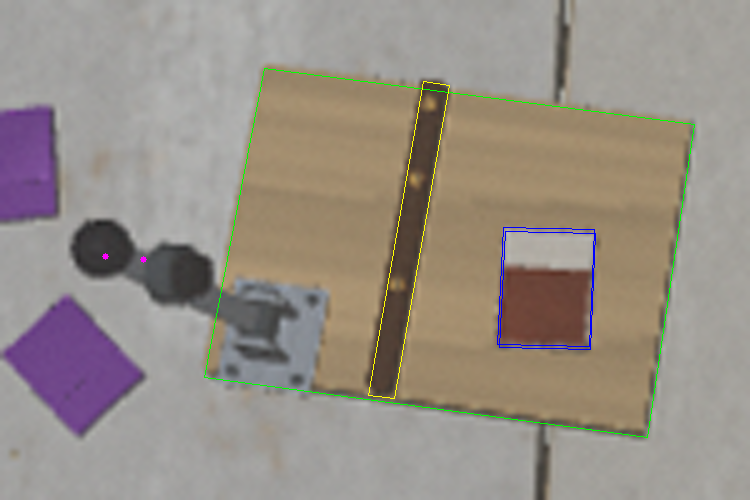

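View pics/sc2.png

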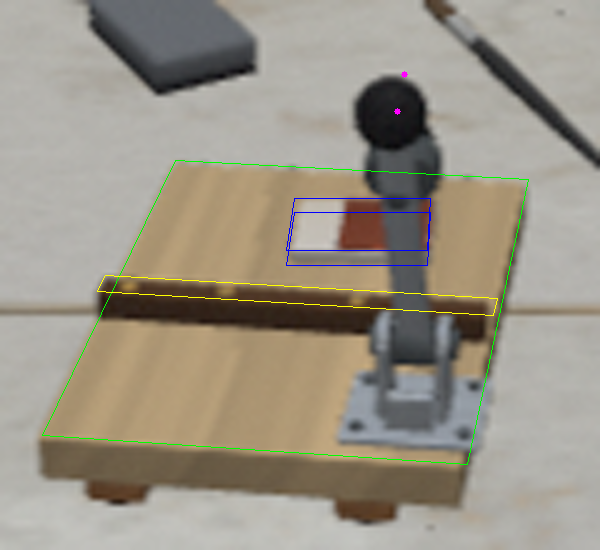

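Run:
```python
from h import *; from rig import vision,status
s=vision.capture("side"); t=vision.capture("top")
crop(s,380,0,540,130,5,"pics/g.png")
print(proj(t,(.192,-.594,.222)),proj(s,(.192,-.594,.222)))
X=pts(t)
for q in((440,340),(460,335),(393,297),(341,305),(316,335),(297,340)): print(q,X[q[1],q[0]].round(3))
```

```text
[655.48614094 416.15064698] [428.23171175 113.89366336]
(440, 340) [ 0.313 -0.244  0.141]
(460, 335) [ 0.322 -0.262  0.214]
(393, 297) [ 0.401 -0.162  0.083]
(341, 305) [ 0.382 -0.052  0.075]
(316, 335) [0.318 0.    0.034]
(297, 340) [0.306 0.041 0.059]
```

View pics/g.png

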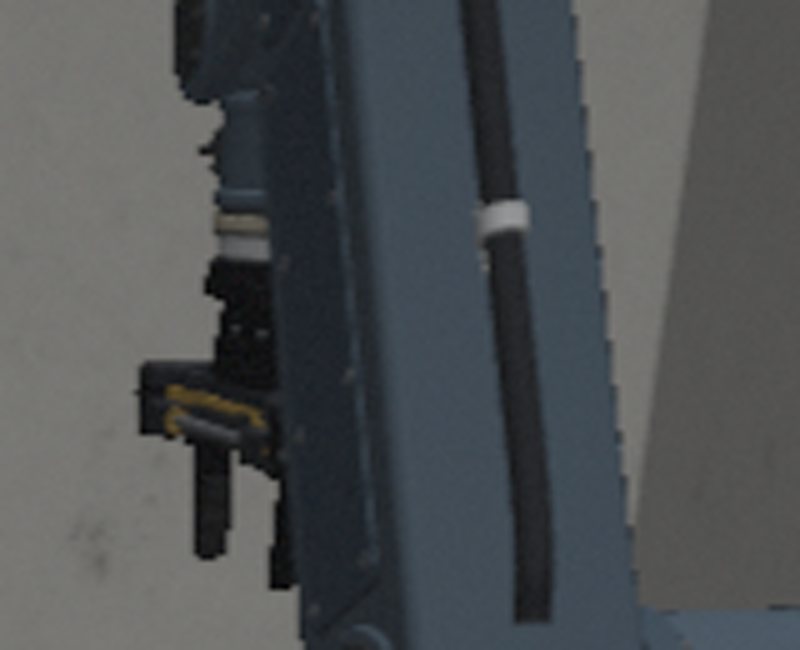

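Call:
send_rows --pt "0 0 -0.3 0 0 -0.94 0.2" --pt "0 0 -0.3 0 0 -0.94 0.2" --pt "0 0 -0.3 0 0 -0.94 0.2" --pt "0 0 -0.3 0 0 -0.94 0.2" --pt "0 0 -0.3 0 0 -0.94 0.2" --pt "0 0 0 0 0 -0.94 0.2" --pt "0 0 0 0 0 -0.94 0.2" --pt "0.5 0.5 0 0 0 0 0.2" --pt "0.9 0.9 0 0 0 0 0.2" --pt "0.9 0.9 0 0 0 0 0.2" --pt "0.9 0.9 0 0 0 0 0.2" --pt "0.9 0.9 0 0 0 0 0.2"

```text
time_s: 3.1
position: [0.3065, -0.5025, 0.2601]
tcp_rot: [[0.113, 0.994, 0.0], [0.994, -0.113, 0.001], [0.001, 0.0, -1.0]]
force: [1.2, -0.1, -0.4]
opening: 0.397
```

Call:
send_rows --pt "0.9 0.9 0 0 0 0 0.2" --pt "0.9 0.9 0 0 0 0 0.2" --pt "0.9 0.9 0 0 0 0 0.2" --pt "0.9 0.9 0 0 0 0 0.2" --pt "0.9 0.9 0 0 0 0 0.2" --pt "0.9 0.9 0 0 0 0 0.2" --pt "0.9 0.9 0 0 0 0 0.2" --pt "0.9 0.7 0 0 0 0 0.2" --pt "0.9 0 0 0 0 0 0.2" --pt "0.9 0 0 0 0 0 0.2" --pt "0.9 0 0 0 0 0 0.2" --pt "0.9 0 0 0 0 0 0.2"

```text
time_s: 4.6
position: [0.5083, -0.2538, 0.2602]
tcp_rot: [[0.111, 0.994, -0.0], [0.994, -0.111, 0.0], [0.0, -0.0, -1.0]]
force: [0.4, -0.7, 1.1]
opening: 0.401
```

Call:
send_rows --pt "0.9 0 0 0 0 0 0.2" --pt "0.9 0 0 0 0 0 0.2" --pt "0.9 0 0 0 0 0 0.2" --pt "0.9 0 0 0 0 0 0.2" --pt "0.9 0 0 0 0 0 0.2" --pt "0.9 0 0 0 0 0 0.2" --pt "0.9 0 0 0 0 0 0.2" --pt "0.5 0 0 0 0 0 0.2" --pt "0 0 0 0 0 0 0.2"

```text
time_s: 5.72
position: [0.5275, -0.0854, 0.2601]
tcp_rot: [[0.109, 0.994, 0.0], [0.994, -0.109, -0.0], [-0.0, 0.0, -1.0]]
force: [-0.9, 1.0, 0.6]
opening: 0.403
```

Call:
send_rows --pt "0.8 0 0 0 0 0 0.2" --pt "0.9 0 0 0 0 0 0.2" --pt "0.9 0 0.3 0 0 0 0.2" --pt "0.9 0 0.7 0 0 0 0.2" --pt "0.9 0 0.9 0 0 0 0.2" --pt "0.8 0 0.9 0 0 0 0.2" --pt "0.3 0 0.9 0 0 0 0.2" --pt "0 0 0.9 0 0 0 0.2" --pt "0 0 0.9 0 0 0 0.2" --pt "0 0 0.9 0 0 0 0.2" --pt "0 0 0.9 0 0 0 0.2"

```text
time_s: 7.1
position: [0.5429, 0.0507, 0.0768]
tcp_rot: [[0.111, 0.994, 0.0], [0.994, -0.111, 0.0], [0.0, 0.0, -1.0]]
force: [1.1, 0.0, 0.8]
opening: 0.4
```

Call:
send_rows --pt "0 0 0.6 0 0 0 0.2" --pt "0 0 0.4 0 0 0 0.2" --pt "0 0 0.3 0 0 0 0.2" --pt "0 0 0.1 0 0 0 0.2" --pt "0 0 0 0 0 0 0.2"

```text
time_s: 7.72
position: [0.5428, 0.0504, 0.0428]
tcp_rot: [[0.11, 0.994, 0.001], [0.994, -0.11, -0.0], [0.0, 0.001, -1.0]]
force: [0.0, 0.7, -0.2]
opening: 0.403
```

```bash
cat > see.py <<'E'
import sys; from h import *; from rig import vision,status
tag=sys.argv[1]; J=np.array([.563,.1215,-.109])
s=vision.capture("side"); t=vision.capture("top"); st=status.read_state()
P=np.array(st["position"]); print(st["time_s"],P.round(4),"jig",inJ(J,P).round(4),"F",st["force"].round(1))
a=cv2.resize(t["img"][170:280,165:315,::-1],(600,440),interpolation=cv2.INTER_CUBIC);b=cv2.resize(s["img"][200:345,230:350,::-1],None,fx=4,fy=4,interpolation=cv2.INTER_CUBIC)
cv2.imwrite(f"pics/{tag}_t.png",a);cv2.imwrite(f"pics/{tag}_s.png",b)
E
python3 see.py a
```

```text
7.825 [0.5429 0.0504 0.043 ] jig [-0.0122 -0.0729] F [-0.  -0.3  0.2]
```

View pics/a_s.png

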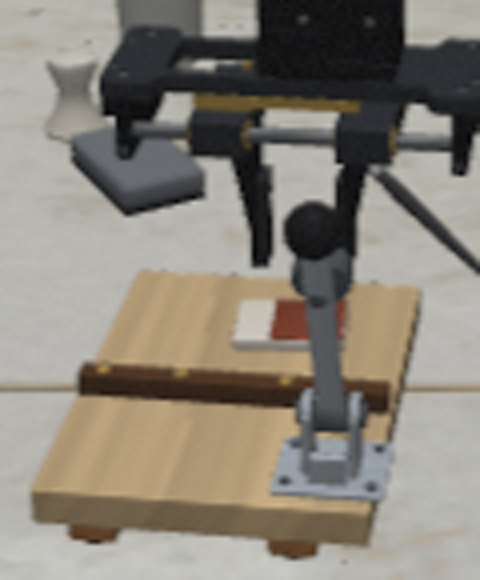

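View pics/a_t.png

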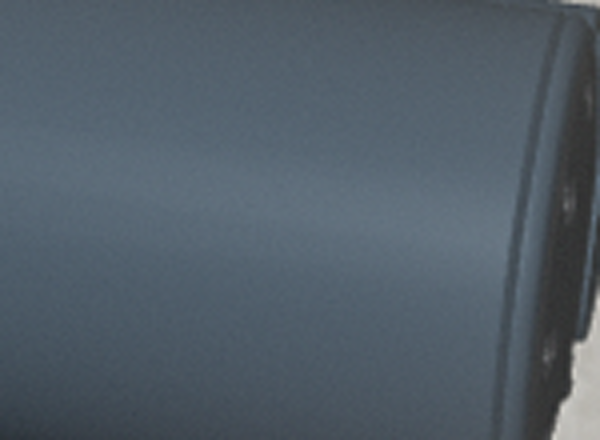

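Call:
send_rows --pt "0 0 0.15 0 0 0 0.2" --pt "0 0 0.13 0 0 0 0.2" --pt "0.2 0 0 0 0 0 0.2" --pt "0.2 0 0 0 0 0 0.2" --pt "0.2 0 0 0 0 0 0.2" --pt "0.1 0 0 0 0 0 0.2" --pt "0.1 0 0 0 0 0 0.2" --pt "0.1 0 0 0 0 0 0.2" --pt "0.1 0 0 0 0 0 0.2" --pt "0.1 0 0 0 0 0 0.2" --pt "0.1 0 0 0 0 0 0.2" --pt "0.1 0 0 0 0 0 0.2"

```text
time_s: 9.32
position: [0.5462, 0.0828, 0.0355]
tcp_rot: [[0.11, 0.994, -0.0], [0.994, -0.11, 0.0], [-0.0, -0.0, -1.0]]
force: [-0.1, -0.7, -0.5]
opening: 0.398
```

```bash
python3 see.py b
```

```text
9.425 [0.5462 0.083  0.0356] jig [-0.0125 -0.0401] F [ 0.5  0.8 -0.2]
```

View pics/b_s.png

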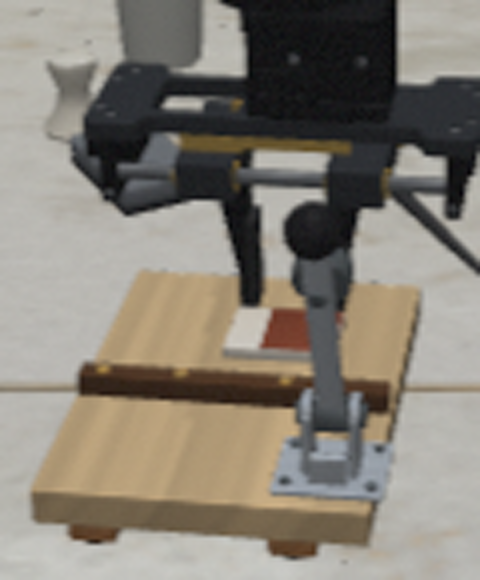

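The tile is moving ahead of both fingertips and is nearly square; its near edge is at row ~355, with the fence at row ~375. I'll keep going.

Call:
send_rows --pt "0.1 0 0 0 0 0 0.2" --pt "0.1 0 0 0 0 0 0.2" --pt "0.1 0 0 0 0 0 0.2" --pt "0.1 0 0 0 0 0 0.2" --pt "0.1 0 0 0 0 0 0.2" --pt "0.1 0 0 0 0 0 0.2" --pt "0.1 0 0 0 0 0 0.2" --pt "0.1 0 0 0 0 0 0.2" --pt "0.06 0 0 0 0 0 0.2" --pt "0.06 0 0 0 0 0 0.2" --pt "0.06 0 0 0 0 0 0.2" --pt "0 0 0 0 0 0 0.2"

```text
time_s: 10.92
position: [0.5489, 0.1072, 0.0356]
tcp_rot: [[0.11, 0.994, 0.0], [0.994, -0.11, 0.0], [0.0, 0.0, -1.0]]
force: [-0.2, 1.1, -0.9]
opening: 0.4
```

Call:
send_rows --pt "0.04 0 0 0 0 0 0.2" --pt "0.04 0 0 0 0 0 0.2" --pt "0 0 0 0 0 0 0.2"

```text
time_s: 11.3
position: [0.5491, 0.1091, 0.0356]
tcp_rot: [[0.11, 0.994, 0.0], [0.994, -0.11, 0.0], [0.0, 0.0, -1.0]]
force: [0.3, -0.1, -0.3]
opening: 0.4
```

```bash
python3 see.py c
```

```text
11.4 [0.5491 0.1091 0.0356] jig [-0.0124 -0.0139] F [-0.9  0.5  0.3]
```

View pics/c_s.png

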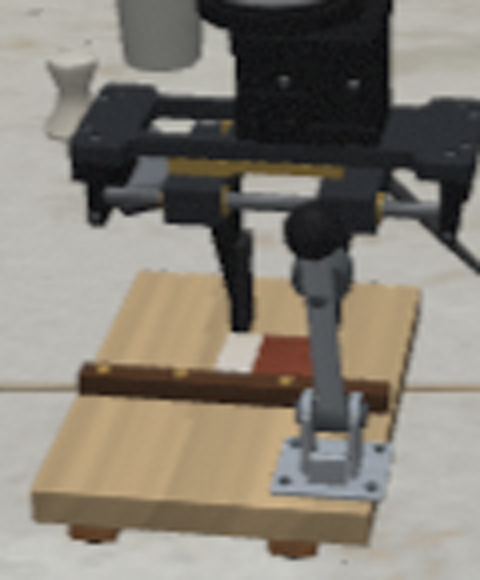

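Call:
send_rows --pt "0.04 0 0 0 0 0 0.2" --pt "0.04 0 0 0 0 0 0.2" --pt "0 0 0 0 0 0 0.2"

```text
time_s: 11.78
position: [0.5493, 0.1112, 0.0356]
tcp_rot: [[0.11, 0.994, 0.0], [0.994, -0.11, 0.0], [0.0, 0.0, -1.0]]
force: [-0.1, -0.5, -0.4]
opening: 0.4
```

Call:
send_rows --pt "0.04 0 0 0 0 0 0.2" --pt "0 0 0 0 0 0 0.2"

```text
time_s: 12.02
position: [0.5494, 0.1121, 0.0355]
tcp_rot: [[0.11, 0.994, -0.0], [0.994, -0.11, 0.0], [0.0, -0.0, -1.0]]
force: [0.0, 0.7, -0.5]
opening: 0.402
```

Call:
send_rows --pt "0.04 0 0 0 0 0 0.2" --pt "0 0 0 0 0 0 0.2"

```text
time_s: 12.28
position: [0.5494, 0.1125, 0.0355]
tcp_rot: [[0.11, 0.994, -0.001], [0.994, -0.11, -0.001], [-0.001, -0.0, -1.0]]
force: [-0.5, -3.7, -0.1]
opening: 0.402
```

Call:
send_rows --pt "-0.2 0 0 0 0 0 0.2" --pt "-0.4 0 -0.2 0 0 0 0.2" --pt "0 0 -0.5 0 0 0 1" --pt "0 0.5 -0.5 0 0 0 1" --pt "0 0.8 0 0 0 0 1" --pt "0.2 0.8 0 0 0 0 1" --pt "0.5 0.3 0 0 0 0 1" --pt "0.5 0 0 0 0 0 1" --pt "0.5 0 0.2 0 0 0 1" --pt "0 0 0.4 0 0 0 1" --pt "0 0 0.3 0 0 0 1" --pt "0 0 0 0 0 0 1"

```text
time_s: 13.78
position: [0.6111, 0.1334, 0.0418]
tcp_rot: [[0.111, 0.994, -0.003], [0.994, -0.111, -0.0], [-0.0, -0.003, -1.0]]
force: [0.1, -0.1, -0.8]
opening: 0.004
```

```bash
python3 see.py d
```

```text
13.875 [0.6121 0.1333 0.0427] jig [0.0475 0.0171] F [-0.7  0.2  0.9]
```

View pics/d_s.png

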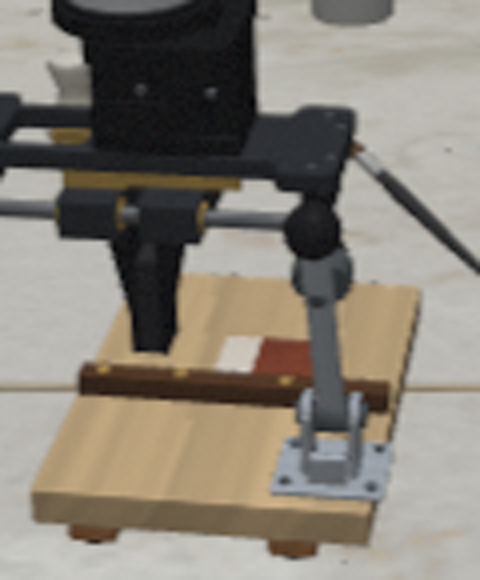

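Call:
send_rows --pt "0 0 0.15 0 0 0 1" --pt "0 -0.2 0.13 0 0 0 1" --pt "0 -0.2 0 0 0 0 1" --pt "0 -0.2 0 0 0 0 1" --pt "0 -0.15 0 0 0 0 1" --pt "0 -0.1 0 0 0 0 1" --pt "0 -0.1 0 0 0 0 1" --pt "0 -0.1 0 0 0 0 1" --pt "0 -0.1 0 0 0 0 1" --pt "0 -0.1 0 0 0 0 1" --pt "0 -0.1 0 0 0 0 1" --pt "0 -0.1 0 0 0 0 1"

```text
time_s: 15.38
position: [0.576, 0.1378, 0.0361]
tcp_rot: [[0.11, 0.994, 0.0], [0.994, -0.11, 0.0], [0.0, 0.0, -1.0]]
force: [1.0, -0.4, -0.1]
opening: 0.007
```

Call:
send_rows --pt "0 -0.1 0 0 0 0 1" --pt "0 -0.1 0 0 0 0 1" --pt "0 -0.1 0 0 0 0 1" --pt "0 -0.1 0 0 0 0 1" --pt "0 -0.1 0 0 0 0 1" --pt "0 -0.1 0 0 0 0 1" --pt "0 0 0 0 0 0 1"

```text
time_s: 16.25
position: [0.5608, 0.1394, 0.036]
tcp_rot: [[0.11, 0.994, -0.001], [0.994, -0.11, 0.0], [-0.0, -0.001, -1.0]]
force: [0.4, -0.9, 0.4]
opening: 0.006
```

```bash
python3 see.py e
```

```text
16.35 [0.5612 0.1394 0.036 ] jig [-0.0037  0.0176] F [-0.6 -0.5  0. ]
```

View pics/e_s.png

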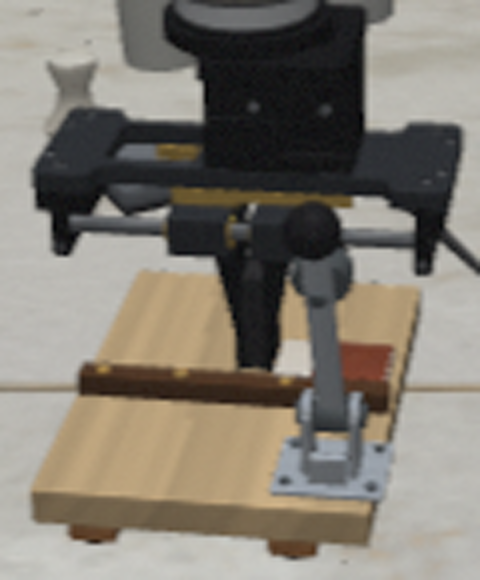

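Run:
```python
from h import *; from rig import vision
s=vision.capture("side"); J=np.array([.563,.1215,-.109])
for u,v,z in((277,342,.0385),(277,372,.0385),(393,350,.0385),(390,372,.0385)):
    print(u,v,inJ(J,onz(s,u/4+230-.4,v/4+200-.4,z)).round(4))
for e in(-.0933,): print((proj(s,T(J,(e,.01,.0385)))-[230,200])*4)
crop(s,270,270,350,310,9,"pics/e2.png")
```

```text
277 342 [-0.0121  0.0043]
277 372 [-0.0167  0.0321]
393 350 [-0.0691  0.0056]
390 372 [-0.07    0.0261]
[440.46258587 355.94322861]
```

View pics/e2.png

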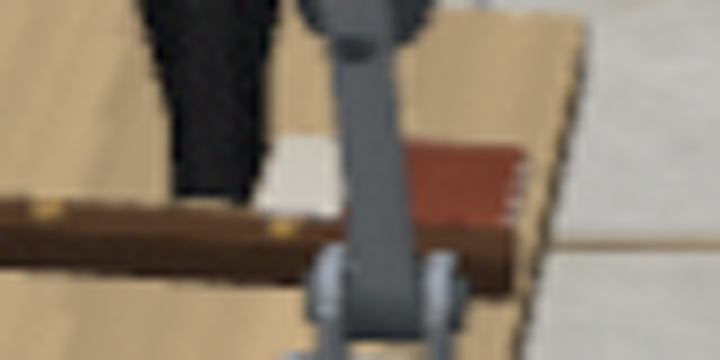

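Call:
send_rows --pt "0 -0.1 0 0 0 0 1" --pt "0 -0.1 0 0 0 0 1" --pt "0 -0.1 0 0 0 0 1" --pt "0 -0.1 0 0 0 0 1" --pt "0 -0.1 0 0 0 0 1" --pt "0 -0.1 0 0 0 0 1" --pt "0 -0.1 0 0 0 0 1" --pt "0 -0.1 0 0 0 0 1" --pt "0 0 0 0 0 0 1"

```text
time_s: 17.52
position: [0.541, 0.1416, 0.036]
tcp_rot: [[0.11, 0.994, -0.001], [0.994, -0.11, -0.0], [-0.0, -0.001, -1.0]]
force: [0.1, 0.3, 0.1]
opening: 0.008
```

```bash
python3 see.py f
python3 - <<'E'
from h import *; from rig import vision
s=vision.capture("side"); J=np.array([.563,.1215,-.109])
crop(s,280,265,360,315,9,"pics/f2.png")
for e in(-.0933,-.075): print((proj(s,T(J,(e,.01,.0385)))+.5-[280,265])*9,(proj(s,T(J,(e,.04,.0385)))+.5-[280,265])*9)
E
```

```text
17.625 [0.5413 0.1416 0.036 ] jig [-0.0237  0.0176] F [-0.4 -0.3  0.1]
[545.54081821 220.37226437] [532.01654732 294.04835041]
[460.27228085 215.46806086] [444.38596255 288.8456763 ]
```

View pics/f2.png

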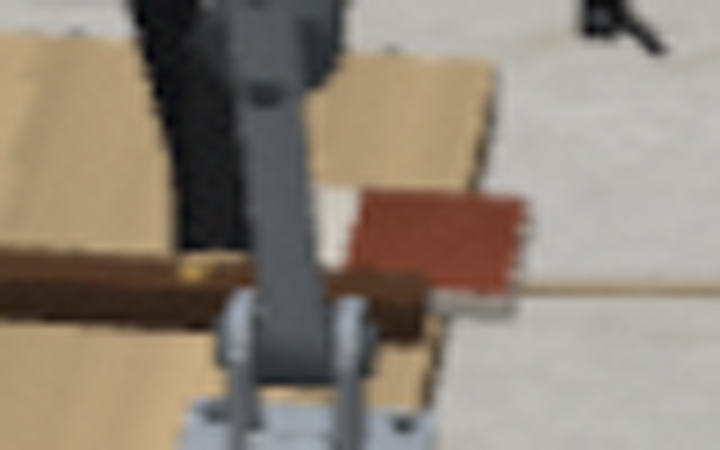

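Call:
send_rows --pt "0 -0.08 0 0 0 0 1" --pt "0 -0.07 0 0 0 0 1" --pt "0 0 0 0 0 0 1" --pt "0 0.2 0 0 0 0 1" --pt "0 0.5 0 0 0 0 1" --pt "0 0.5 -0.5 0 0 0 1" --pt "-0.5 0 -0.9 0 0 0 0.2" --pt "-0.9 0 -0.9 0 0 0 0.2" --pt "-0.9 0 -0.5 0 0 0 0.2" --pt "-0.3 0 0 0 0 0 0.2" --pt "0 0 0 0 0 0 0.2"

```text
time_s: 19.05
position: [0.5605, 0.0738, 0.1057]
tcp_rot: [[0.112, 0.994, -0.0], [0.994, -0.112, 0.0], [0.0, -0.0, -1.0]]
force: [-0.0, 0.8, -0.1]
opening: 0.385
```

```bash
python3 see.py g
python3 - <<'E'
from h import *; from rig import vision
s=vision.capture("side"); J=np.array([.563,.1215,-.109])
crop(s,280,265,360,315,9,"pics/g2.png")
E
```

```text
19.15 [0.5601 0.0746 0.1053] jig [ 0.0022 -0.047 ] F [0.3 0.5 0.5]
```

View pics/g2.png

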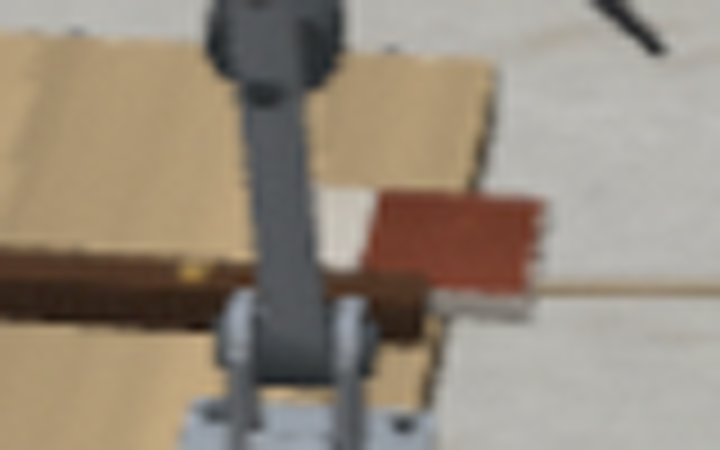

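View pics/g_t.png

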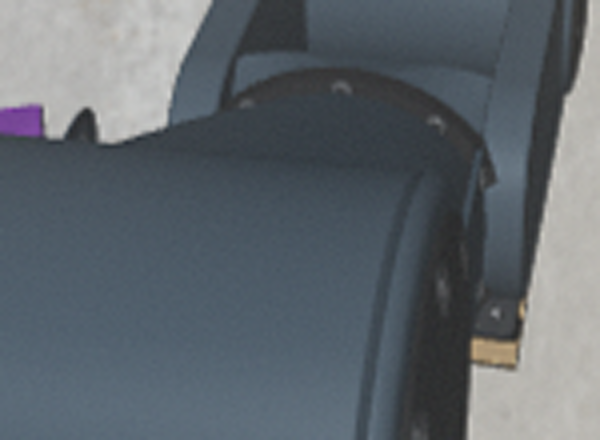

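Call:
send_rows --pt "0 -0.6 0 0 0 0 0.2" --pt "0 -0.9 0 0 0 0 0.2" --pt "0 -0.9 0.3 0 0 0 0.2" --pt "0 -0.3 0.6 0 0 0 0.2" --pt "0 0 0.7 0 0 0 0.2" --pt "0 0 0.6 0 0 0 0.2" --pt "0 0 0.4 0 0 0 0.2" --pt "0 0 0.17 0 0 0 0.2" --pt "0.2 0 0 0 0 0 0.2" --pt "0.3 0 0 0 0 0 0.2" --pt "0.2 0 0 0 0 0 0.2" --pt "0.2 0 0 0 0 0 0.2"

```text
time_s: 20.7
position: [0.4959, 0.1044, 0.0371]
tcp_rot: [[0.11, 0.994, 0.001], [0.994, -0.11, -0.0], [0.0, 0.001, -1.0]]
force: [0.0, -1.2, -0.0]
opening: 0.4
```

Call:
send_rows --pt "0.15 0 0 0 0 0 0.2" --pt "0.1 0 0 0 0 0 0.2" --pt "0.1 0 0 0 0 0 0.2" --pt "0.05 0 0 0 0 0 0.2" --pt "0 0 0 0 0 0 0.2"

```text
time_s: 21.32
position: [0.4968, 0.1139, 0.0368]
tcp_rot: [[0.11, 0.994, -0.0], [0.994, -0.11, -0.0], [-0.0, -0.0, -1.0]]
force: [-0.1, -1.1, 0.4]
opening: 0.396
```

```bash
python3 see.py i
```

```text
21.425 [0.4968 0.1137 0.0368] jig [-0.065  -0.0149] F [0.  0.4 0.3]
```

View pics/i_s.png

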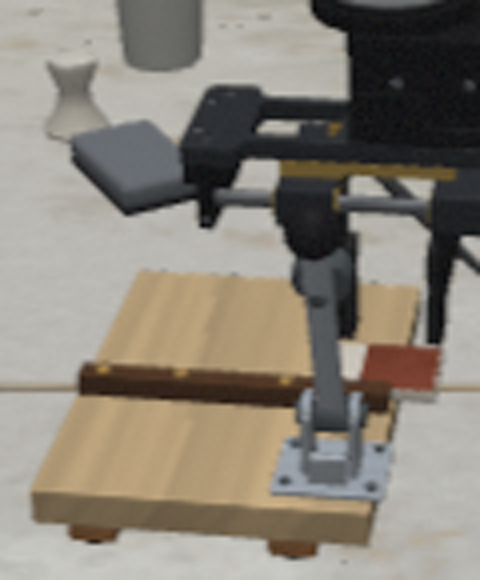

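Call:
send_rows --pt "0.04 0 0.04 0 0 0 0.2" --pt "0.04 0 0 0 0 0 0.2" --pt "0.04 0 0 0 0 0 0.2" --pt "0 0 0 0 0 0 0.2"

```text
time_s: 21.92
position: [0.4972, 0.1169, 0.0358]
tcp_rot: [[0.11, 0.994, 0.0], [0.994, -0.11, 0.0], [0.0, 0.0, -1.0]]
force: [-0.6, 0.2, 0.6]
opening: 0.397
```

Call:
send_rows --pt "0.03 0 0 0 0 0 0.2" --pt "0.03 0 0 0 0 0 0.2" --pt "0 0 0 0 0 0 0.2"

```text
time_s: 22.3
position: [0.4973, 0.1183, 0.0358]
tcp_rot: [[0.11, 0.994, -0.0], [0.994, -0.11, -0.0], [-0.0, -0.0, -1.0]]
force: [-0.3, -0.7, -0.1]
opening: 0.402
```

Call:
send_rows --pt "0.03 0 0 0 0 0 0.2" --pt "0 0 0 0 0 0 0.2"

```text
time_s: 22.55
position: [0.4972, 0.1186, 0.0358]
tcp_rot: [[0.11, 0.994, -0.001], [0.994, -0.11, -0.001], [-0.001, -0.001, -1.0]]
force: [-1.2, -3.0, 0.6]
opening: 0.401
```

Call:
send_rows --pt "-0.2 0 0 0 0 0 0.2" --pt "-0.5 0 0 0 0 0 0.2" --pt "0 0 -0.6 0 0 0 0.2" --pt "0 0 -0.9 0 0 0 1" --pt "0 0.1 -0.9 0 0 0 1" --pt "0 0.1 -0.9 0 0 0 1" --pt "0 0.1 -0.9 0 0 0 1" --pt "0 0.1 -0.9 0 0 0 1" --pt "0 0 -0.9 0 0 0 1" --pt "0.2 0 -0.9 0 0 0 1" --pt "0.5 0 -0.9 0 0 0 1" --pt "0.7 0 -0.7 0 0 0 1"

```text
time_s: 24.05
position: [0.5093, 0.1355, 0.2504]
tcp_rot: [[0.111, 0.994, 0.002], [0.994, -0.111, 0.0], [0.001, 0.002, -1.0]]
force: [0.8, -0.5, 0.3]
opening: 0.003
```

Call:
send_rows --pt "0.9 0 0 0 0 0 1" --pt "0.9 0 0 0 0 0 1" --pt "0.9 0 0 0 0 0 1" --pt "0.9 0 0 0 0 0 1" --pt "0.9 0 0 0 0 0 1" --pt "0.9 0 0 0 0 0 1" --pt "0.9 0 0 0 0 0 1" --pt "0.6 0 0 0 0 0 1" --pt "0 0 0 0 0 0 1"

```text
time_s: 25.18
position: [0.5283, 0.3078, 0.2482]
tcp_rot: [[0.109, 0.994, 0.0], [0.994, -0.109, -0.0], [-0.0, 0.0, -1.0]]
force: [-0.3, -0.9, 0.7]
opening: 0.007
```

```bash
python3 see.py j
python3 - <<'E'
from h import *; from rig import vision
s=vision.capture("side"); J=np.array([.563,.1215,-.109])
crop(s,230,180,350,315,4,"pics/j2.png")
E
```

```text
25.275 [0.5281 0.3065 0.2481] jig [-0.0549  0.1801] F [-0.1 -0.1 -0.1]
```

View pics/j2.png

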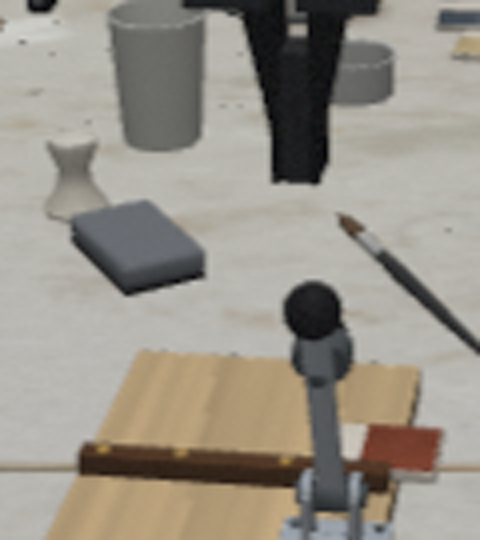

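View pics/j_t.png

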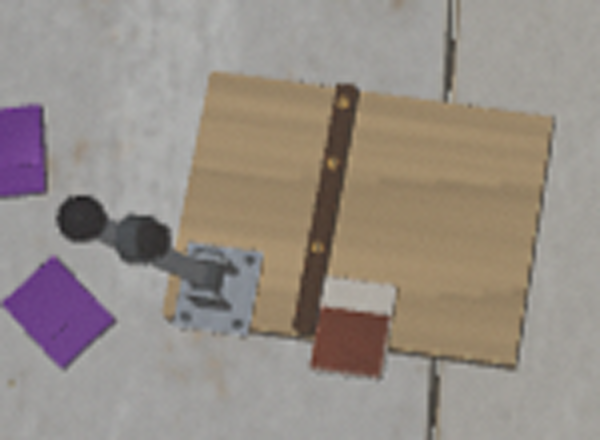

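```bash
cat > tm.py <<'E'
from h import *; from rig import vision
from scipy.optimize import minimize
t=vision.capture("top"); J=np.array([.563,.1215,-.109])
roi=(246,236,268,270)  # tile
x0,y0,x1,y1=roi; I=t["img"][y0:y1,x0:x1].astype(float)
# red-half corners: fit red mask (glazed half) hull top only
b=I[...,2]/I[...,0]; g=I[...,1]/I[...,0]
red=np.clip((.72-g)/(.72-.5),0,1); print("g range",np.percentile(g,[2,10,50,90]))
red[red<.25]=0
def hull(p): return [T(p,(x,y,z)) for x in(p[3],.0275) for y in(-.021,.021) for z in(.0385,)]
f=lambda p:((render(t,hull(p),roi)-red)**2).sum()
p0=np.array([.497,.135,np.pi-.109,.0])
r=minimize(f,p0,method="Nelder-Mead",options=dict(initial_simplex=p0+np.array([[0,0,0,0],[.006,0,0,0],[0,.006,0,0],[0,0,.1,0],[0,0,0,.005]]),xatol=1e-5,fatol=1e-3,maxiter=2000))
p=r.x; c=inJ(J,p); print("centre in jig mm",c*1e3,"yaw rel deg",np.degrees(p[2]-np.pi-J[2]),"overhang",(-.075-(c[0]-.0275))*1e3,"fence gap",(.04-.021-c[1])*1e3,"res",r.fun,"split",p[3])
E
python3 tm.py
```

```text
g range [0.61818182 0.63302752 0.87421384 0.99378882]
centre in jig mm [-47.15473781  11.51562925] yaw rel deg -25.269090510559653 overhang -0.34526218763372696 fence gap 7.48437075360437 res 27.30180145914769 split 0.02664406322461101
```

```bash
sed -i 's/red=np.clip.*$/red=np.clip((.80-g)\/(.80-.64),0,1)*(I[...,0]>75); np.set_printoptions(linewidth=200); print(g[::2,::2].round(2)); red[:8]=0; red[:,:3]=0/' tm.py; sed -i 's/p0=np.array.*/p0=np.array([.501,.133,np.pi-.109,.002])/' tm.py; python3 tm.py
```

```text
[[0.9  0.86 0.87 0.87 0.87 0.87 0.87 0.88 0.87 0.86 0.87]
 [0.88 0.87 0.87 0.87 0.87 0.87 0.87 0.86 0.87 0.87 0.87]
 [0.96 0.97 0.98 0.98 0.96 0.92 0.92 0.87 0.88 0.87 0.86]
 [0.98 0.97 0.97 0.97 0.97 0.97 0.98 0.98 0.98 0.88 0.88]
 [0.98 0.97 0.97 0.97 0.97 0.98 0.98 0.97 0.97 0.86 0.87]
 [0.88 0.95 0.96 0.96 0.98 0.98 0.97 0.98 0.98 0.87 0.87]
 [0.64 0.61 0.61 0.62 0.61 0.68 0.81 0.89 0.96 0.87 0.88]
 [0.62 0.62 0.64 0.65 0.64 0.65 0.66 0.63 0.88 0.87 0.87]
 [0.63 0.64 0.63 0.64 0.63 0.65 0.65 0.62 0.91 0.87 0.87]
 [0.62 0.63 0.64 0.64 0.64 0.63 0.65 0.64 0.9  0.87 0.87]
 [0.65 0.64 0.64 0.64 0.63 0.64 0.65 0.69 0.89 0.87 0.86]
 [0.65 0.63 0.64 0.63 0.64 0.63 0.63 0.69 0.97 0.95 0.94]
 [0.62 0.64 0.62 0.64 0.63 0.64 0.63 0.8  0.99 0.98 1.  ]
 [0.83 0.72 0.68 0.71 0.67 0.62 0.63 0.89 0.99 0.99 0.99]
 [1.   1.   1.01 1.   0.99 0.97 0.9  0.99 0.99 0.99 0.99]
 [0.99 0.99 0.99 1.   0.99 0.99 0.99 0.99 0.99 0.99 0.99]
 [0.99 0.99 0.99 1.   0.99 1.   0.99 0.99 0.99 0.99 0.98]]
centre in jig mm [-61.11492477  23.53842115] yaw rel deg -0.2857125945068362 overhang 13.61492477153875 fence gap -4.538421145032369 res 44.040862915851505 split -0.004961263794732338
```

```bash
sed -i 's/roi=(246,236,268,270)/roi=(236,232,272,272)/; s/ red\[:8\]=0; red\[:,:3\]=0/ red[:12]=0/; s/print(g\[::2,::2\].round(2))/print((red*9).astype(int))/' tm.py; python3 tm.py
```

```text
[[0 0 0 ... 0 0 0]
 [0 0 0 ... 0 0 0]
 [0 0 0 ... 0 0 0]
 ...
 [0 0 0 ... 0 0 0]
 [0 0 0 ... 0 0 0]
 [0 0 0 ... 0 0 0]]
centre in jig mm [-61.75767521  21.53377177] yaw rel deg -0.6970984326474767 overhang 14.257675213881798 fence gap -2.533771767374255 res 17.80058637647455 split -0.005750967441913658
```

Run:
```python
from h import *; from rig import vision
t=vision.capture("top"); np.set_printoptions(linewidth=220)
I=t["img"].astype(int)
for u in(272,276,280,284,288,292):
    print(u,[(v,*I[v,u]) for v in range(254,268)])
for u in(246,250,254,258): print(u,[(v,*I[v,u]) for v in range(256,267)])
cv2.imwrite("pics/k.png",cv2.resize(t["img"][228:273,232:302,::-1],None,fx=11,fy=11,interpolation=cv2.INTER_NEAREST))
```

```text
272 [(254, np.int64(153), np.int64(132), np.int64(103)), (255, np.int64(149), np.int64(130), np.int64(102)), (256, np.int64(151), np.int64(133), np.int64(104)), (257, np.int64(151), np.int64(131), np.int64(102)), (258, np.int64(126), np.int64(108), np.int64(85)), (259, np.int64(105), np.int64(99), np.int64(92)), (260, np.int64(136), np.int64(132), np.int64(126)), (261, np.int64(127), np.int64(125), np.int64(116)), (262, np.int64(119), np.int64(115), np.int64(109)), (263, np.int64(117), np.int64(111), np.int64(107)), (264, np.int64(118), np.int64(114), np.int64(106)), (265, np.int64(114), np.int64(110), np.int64(104)), (266, np.int64(112), np.int64(109), np.int64(102)), (267, np.int64(105), np.int64(102), np.int64(96))]
276 [(254, np.int64(151), np.int64(133), np.int64(104)), (255, np.int64(149), np.int64(129), np.int64(101)), (256, np.int64(152), np.int64(132), np.int64(104)), (257, np.int64(154), np.int64(134), np.int64(104)), (258, np.int64(141), np.int64(122), np.int64(95)), (259, np.int64(89), np.int64(83), np.int64(76)), (260, np.int64(141), np.int64(136), np.int64(127)), (261, 
[... 4828 characters left out ...]
34), np.int64(132), np.int64(129)), (265, np.int64(168), np.int64(167), np.int64(164)), (266, np.int64(161), np.int64(161), np.int64(159))]
258 [(256, np.int64(106), np.int64(67), np.int64(57)), (257, np.int64(108), np.int64(70), np.int64(59)), (258, np.int64(105), np.int64(67), np.int64(58)), (259, np.int64(104), np.int64(66), np.int64(55)), (260, np.int64(100), np.int64(64), np.int64(53)), (261, np.int64(101), np.int64(64), np.int64(53)), (262, np.int64(104), np.int64(65), np.int64(55)), (263, np.int64(113), np.int64(82), np.int64(71)), (264, np.int64(145), np.int64(129), np.int64(123)), (265, np.int64(157), np.int64(157), np.int64(156)), (266, np.int64(160), np.int64(159), np.int64(157))]
```

View pics/k.png

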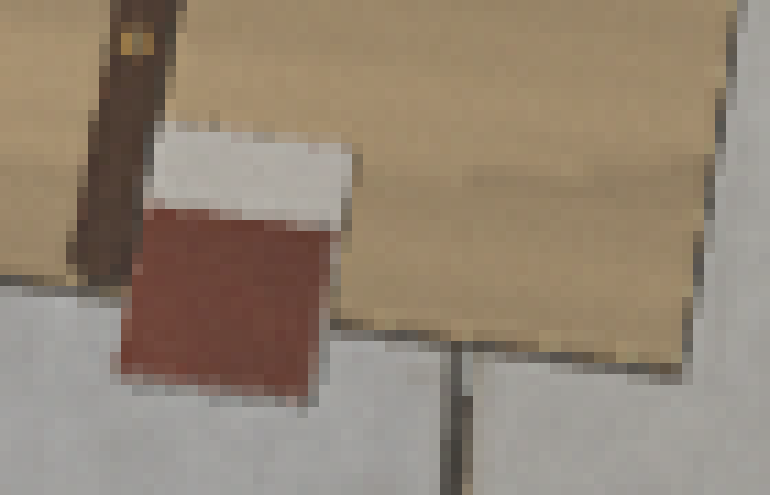

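Run:
```python
from h import *; from rig import vision
t=vision.capture("top"); s=vision.capture("side");J=np.array([.563,.1215,-.109])
a=inJ(J,onz(t,252,255.8,.032));b=inJ(J,onz(t,252,262.6,.0385)); print(a,b)
# clay end & length check: clay end at col ~256 row ~239.7
for q in((280,259.2),(290,260.5)): print(inJ(J,onz(t,*q,.032)))
for q in((250,239.2),(258,240.2),(246,262.0),(258,263.5)): print(inJ(J,onz(t,*q,.0385)))
I=s["img"].astype(int)
for v in(288,291,294): print(v,[tuple(map(int,I[v,u])) for u in range(334,346)])
cv2.imwrite("pics/l.png",cv2.resize(s["img"][265:315,290:360,::-1],None,fx=11,fy=11,interpolation=cv2.INTER_NEAREST))
```

```text
[-0.07405797  0.02198468] [-0.09057219  0.01829179]
[-0.0732535  -0.04255972]
[-0.07316279 -0.06559229]
[-0.0376614   0.03179916]
[-0.03751366  0.01329091]
[-0.09103927  0.03196762]
[-0.09078376  0.00451152]
288 [(116, 61, 45), (115, 61, 45), (114, 61, 45), (114, 60, 44), (114, 59, 43), (124, 77, 61), (136, 113, 104), (162, 158, 154), (186, 185, 181), (185, 183, 179), (185, 183, 178), (185, 183, 179)]
291 [(116, 62, 46), (115, 62, 46), (115, 60, 45), (114, 60, 45), (113, 59, 44), (124, 92, 81), (157, 149, 141), (182, 181, 177), (186, 185, 181), (187, 186, 182), (186, 184, 180), (185, 184, 180)]
294 [(122, 63, 48), (122, 65, 49), (123, 67, 49), (121, 65, 47), (127, 85, 71), (144, 127, 120), (171, 168, 164), (187, 186, 181), (185, 183, 178), (186, 183, 178), (184, 184, 179), (185, 184, 179)]
```

View pics/l.png

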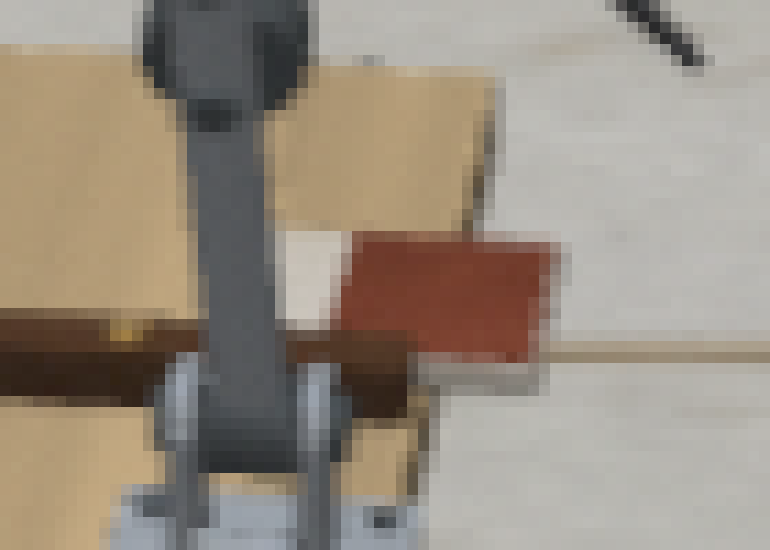

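The tile is snug and square, with about 17–18 mm of overhang. Next I push the hold-down over.

Call:
send_rows --pt "0 0 0.5 0 0 0 1" --pt "0 0 0.8 0 0 0 1" --pt "0 0 0.8 0 0 0 1" --pt "0 0 0.8 0 0 0 1" --pt "0 0 0.5 0 0 0 1" --pt "0 0 0.1 0 0 0 1" --pt "-0.2 0 0 0 0 0 1" --pt "-0.2 0 0 0 0 0 1" --pt "-0.2 0 0 0 0 0 1" --pt "-0.2 0 0 0 0 0 1" --pt "-0.2 0 0 0 0 0 1" --pt "-0.2 0 0 0 0 0 1"

```text
time_s: 27.12
position: [0.5251, 0.2767, 0.161]
tcp_rot: [[0.11, 0.994, 0.001], [0.994, -0.11, 0.0], [0.0, 0.0, -1.0]]
force: [1.3, 1.0, 1.1]
opening: 0.007
```

```bash
python3 see.py m
python3 - <<'E'
from h import *; from rig import vision
s=vision.capture("side")
crop(s,230,180,350,315,4,"pics/m2.png")
E
```

```text
27.225 [0.5247 0.2762 0.1607] jig [-0.0549  0.1496] F [ 0.4 -0.4 -1. ]
```

View pics/m2.png

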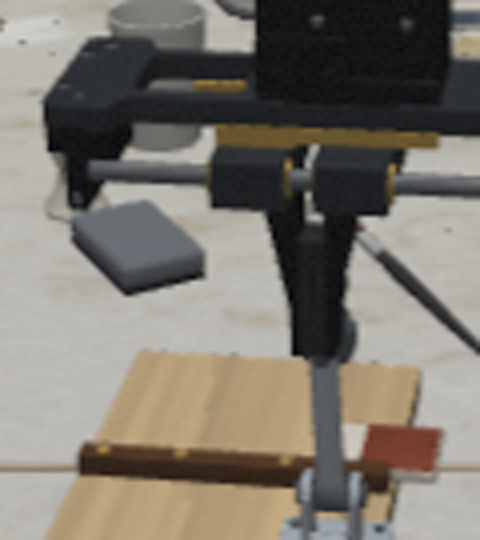

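Call:
send_rows --pt "-0.2 0 0 0 0 0 1" --pt "-0.2 0 0 0 0 0 1" --pt "-0.2 0 0 0 0 0 1" --pt "-0.2 0 0 0 0 0 1" --pt "-0.2 0 0 0 0 0 1" --pt "-0.2 0 0 0 0 0 1" --pt "-0.2 0 0 0 0 0 1" --pt "-0.2 0 0 0 0 0 1" --pt "-0.2 0 0 0 0 0 1" --pt "-0.2 0 0 0 0 0 1" --pt "-0.2 0 0 0 0 0 1"

```text
time_s: 28.65
position: [0.5189, 0.2219, 0.1608]
tcp_rot: [[0.11, 0.994, -0.0], [0.994, -0.11, -0.0], [-0.0, -0.0, -1.0]]
force: [-0.7, -0.5, 0.8]
opening: 0.004
```

```bash
python3 see.py n
python3 - <<'E'
from h import *; from rig import vision
s=vision.capture("side")
crop(s,230,180,350,315,4,"pics/n2.png")
E
```

```text
28.75 [0.5188 0.2217 0.1608] jig [-0.0548  0.0948] F [ 0.6 -0.7  0.2]
```

View pics/n2.png

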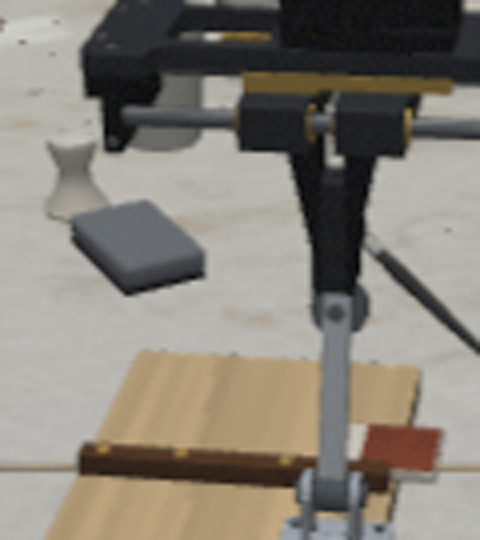

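Call:
send_rows --pt "-0.2 0 0 0 0 0 1" --pt "-0.2 0 0 0 0 0 1" --pt "-0.2 0 0 0 0 0 1" --pt "-0.2 0 0 0 0 0 1" --pt "0 0 0 0 0 0 1" --pt "0 0 0 0 0 0 1" --pt "0.2 0 -0.2 0 0 0 1" --pt "0.4 0 -0.2 0 0 0 1" --pt "0.5 0 -0.2 0 0 0 1" --pt "0.5 0 -0.2 0 0 0 1"

```text
time_s: 30.05
position: [0.5213, 0.2435, 0.1813]
tcp_rot: [[0.11, 0.994, 0.001], [0.994, -0.11, 0.0], [0.0, 0.001, -1.0]]
force: [-0.0, 0.6, 0.2]
opening: 0.006
```

Call:
send_rows --pt "0.8 0 -0.6 0 0 0 1" --pt "0.8 0 -0.6 0 0 0 1" --pt "0.8 0 -0.6 0 0 0 1" --pt "0.8 0 -0.6 0 0 0 1" --pt "0.8 0 0 0 0 0 1" --pt "0.8 0 0 0 0 0 1" --pt "0.8 0 0 0 0 0 1" --pt "0.4 0 0 0 0 0 1" --pt "0 0 0 0 0 0 1" --pt "0 0 0 0 0 0 1" --pt "0 0 0 0 0 0 1" --pt "0 0 0 0 0 0 1"

```text
time_s: 31.55
position: [0.5378, 0.3907, 0.2409]
tcp_rot: [[0.111, 0.994, -0.0], [0.994, -0.111, -0.0], [-0.0, 0.0, -1.0]]
force: [0.1, 0.2, 0.1]
opening: 0.002
```

```bash
python3 see.py o; python3 tm.py
```

```text
31.65 [0.5378 0.3909 0.241 ] jig [-0.0544  0.2651] F [-0.1  1.   0.2]
[[0 0 0 ... 0 0 0]
 [0 0 0 ... 0 0 0]
 [0 0 0 ... 0 0 0]
 ...
 [0 0 0 ... 0 0 0]
 [0 0 0 ... 0 0 0]
 [0 0 0 ... 0 0 0]]
centre in jig mm [-61.69708115  21.32355475] yaw rel deg -0.010471081657131811 overhang 14.197081152771837 fence gap -2.3235547479766407 res 32.520210231931514 split -0.0019736249982001417
```

View pics/o_s.png

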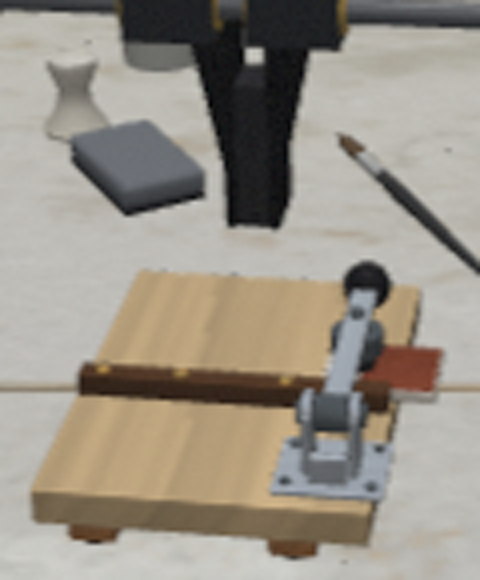

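View pics/o_t.png

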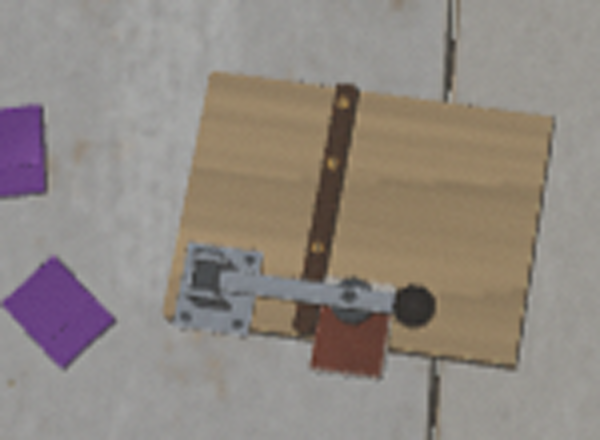

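Call:
send_rows --pt "0 0 0 0 0 0 1" --pt "0 0 0 0 0 0 1" --pt "0 0 0 0 0 0 1" --pt "0 0 0 0 0 0 1" --pt "0 0 0 0 0 0 1" --pt "0 0 0 0 0 0 1" --pt "0 0 0 0 0 0 1" --pt "0 0 0 0 0 0 1" --pt "0 0 0 0 0 0 1" --pt "0 0 0 0 0 0 1" --pt "0 0 0 0 0 0 1" --pt "0 0 0 0 0 0 1"

```text
time_s: 33.2
position: [0.5377, 0.3913, 0.2408]
tcp_rot: [[0.11, 0.994, -0.0], [0.994, -0.11, 0.0], [-0.0, -0.0, -1.0]]
force: [-0.4, 0.1, -0.1]
opening: 0.007
```

```bash
python3 see.py p
python3 - <<'E'
from h import *; from rig import vision
t=vision.capture("top"); J=np.array([.5635,.123,-.109])
X=pts(t); print("knob expect px",proj(t,T(J,(-.055,-.017,.062))))
print(X[240:252,262:276,2].max())
E
```

```text
33.3 [0.5377 0.3913 0.2408] jig [-0.0545  0.2654] F [-0.4 -0.1 -0.4]
knob expect px [268.1430844  247.04913519]
1.076365868458832
```

View pics/p_s.png

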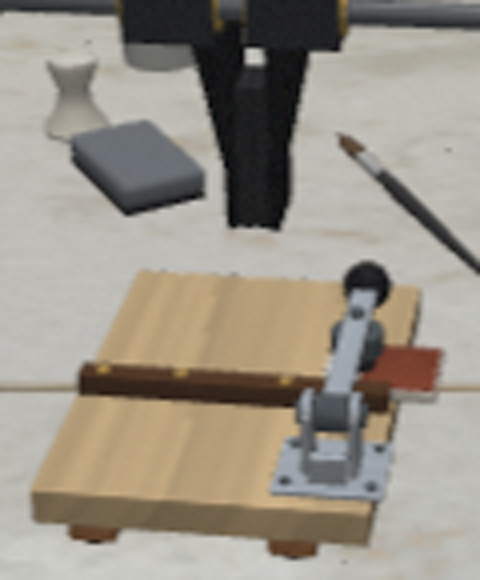

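View pics/p_t.png

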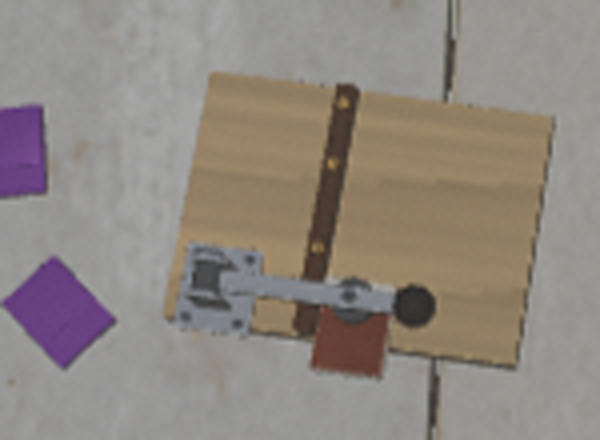

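The pictures at 31.6 s and 33.3 s look identical. The knob sits at pixel (268,246), against (268,247) predicted for "down". The tile hasn't moved, and its edges are parallel to the fence and ledge.

```bash
python3 -c "
from rig import bot; print(bot.hand_in())"
```

```text
the job is handed in; nothing more can be done
None
```

The tile is snug and square against the fence with about a third of its length past the ledge. The hold-down's foot is resting on it. I handed the job in at about 33 s, with the gripper clear of everything.

- **Tile:** I pushed it to the fence with two fingertips, then along it with the shut fingertips. A last two-fingertip push re-seated it, with about 3 N measured against the fence. Only after that did I push the knob over, and the arm sank by itself.
- **Last checks:** Two pictures 1.6 s apart, after the arm came down, looked the same. The knob was within 1 pixel of where it should be when down. The tile had not visibly shifted, and the other things near the jig looked unmoved in the last pictures; I did not re-check those further off.
- **Overhang:** I make it about 17–18 mm, against a target of 18.3 mm. Measuring the ledge and tile edge directly in the top picture gave about 17 mm.
- **Checks that disagreed:** An automatic fit gave 14.2 mm of overhang and put the tile about 2.3 mm inside the fence, which is impossible. I put that down to an offset of 1–2 mm in my estimate of the jig's position, so I relied on the direct measurement.

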